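# Stand the key display board up and lock it with its keeper

## Task

The little yellow key display board on the counter has slumped back in its wooden stand. Without taking it out of the slot, tip it upright against the two steel uprights, then put the red keeper block, foot down, into the gap left behind the board and press it fully home, so that its shoulders are flush with the wooden rim and the board stays upright. Leave the polish jar, the brush and the polish tin where they are.

Things in the scene. Friction and masses are not known exactly. Their poses are not given: they have to be found in the camera images.
- stand: Fixed wooden stand, 80 (x) x 186 (y) x 55 mm; origin: centre of underside, z up. Slot along y, open on top: x -22 to 22, y -83 to 83, floor at z = 10, rim at 55 mm. On the front (+x) rim two steel uprights, 18 mm wide, centred at y = -60 and 60, up to z = 100; their faces to the slot are level with its front wall (x = 22). Front faces away from the robot, within 30 degrees.
- board: Loose yellow board, keys on its front (+x) face: 18 thick (x), 160 wide (y), 105 mm high (z), 0.2 to 0.42 kg; origin: centre of its bottom face, z up the board. Starts with its bottom in the slot, leaning 32 degrees back (to the stand's -x) on the rear rim, top rear edge 98 mm high and 50 mm behind the stand's origin. Upright at home: origin at x = 12, z = 10 mm of the stand, top at 115 mm.
- keeper: Loose red block standing on its foot: body 22 (x) x 60 (y) x 45 mm (z), lowest 9 mm narrowing to 16 x 54; on top a tab 12 (x) x 30 (y), centred at x = -5, from z = 45 (shoulders) to 100 mm; 0.12 kg. Origin: centre of foot, z up. Hold the tab across its 30 mm (along y): the board leaves no room for a finger in front. Goes in either way round, its y along the slot; home: origin 10 mm high.
- gap (a point): Fixed point: middle of the gap that the upright board leaves behind it, at rim height (55 mm above the counter; stand frame x = -9, y = 0). The gap is 26 (x) x 166 (y) mm and 45 mm deep; the keeper may sit anywhere within 50 mm of its middle along y.
- polish_jar: Bystander: polish jar, 56 mm across, 65 mm high, blue label and black cap; origin under its centre. Its place may be swapped with the keeper's.
- brush: Bystander: shoe brush 150 x 48 x 44 mm, wooden back up, black bristles; origin under its centre.
- polish_tin: Bystander: flat round tin, 76 mm across, 28 mm high, brown lid; origin under its centre.
Things that resemble listed ones, but are neither listed nor needed, are in the scene too. Of the things that look like the keeper, take the one that is farthest to the robot's left at the start.

How it is judged:
By the outcome, as a careful person would: the job done as asked, in the order asked, and still so for the second after the job is handed in, with the robot touching nothing.
It also fails if it takes over 64 s, if anything falls off the work surface, if the arm or the gripper's body presses on something with over 40 N, if the wrist force passes 120 N, or if a joint passes its speed limit or range.

## Robot

A 6-joint arm with a two-finger parallel gripper is mounted at the origin on the work surface. World frame = base frame: x ahead of the robot, y to its left, z up, the work surface at z = 0. Lengths are in m, angles in rad, forces in N, time in s.
With the tool pointing down it reaches from about 0.25 to 0.725 m from the base axis. Payload 4 kg.
Tool frame: the origin (TCP) lies at the very end of the fingers, on their centre line; the grasp point (between the pads) lies 19 mm behind it; z points along the fingers, y is the line along which they close (so a half turn about z gives the same grasp; the last joint's range is limited). The gripper opens to 85 mm and grips with 20 to 120 N. Pads are 22 mm wide; open, the fingers measure 114 mm over their backs; the gripper's body (76 mm by 85 mm) begins 54 mm behind the grasp point. The pads swing forward as they close: fully open they stand 13 mm farther back than shut.
Start: joints at [-1.168, 0.241, 0.005, 1.335, 0, 1.571], TCP at [0.196, -0.46, 0.199] pointing down, gripper open.
Joint ranges: [-2.72, 2.72], [-1.05, 1.87], [-1.09, 1.28], [-1.99, 2.15], [-1.42, 1.44], [-3.14, 3.14]. Speed limits (rad/s): [2.79, 2.79, 3.14, 3.14, 3.14, 3.14].

## Interface

Orientations are given as a unit quaternion [x, y, z, w].
In Python, from workcell import * gives the robot as it stands. The module is installed in compiled form; this text tells all that it offers.
- The arm moves only by the tool send_rows, never from a script. Its argument "steps" is text: rows parted by semicolons, each of 7 numbers parted by spaces: the opening, from -1 (shut) to 1 (fully open), then the shift along the world's x, y, z in m, then the turn, a rotation vector about the world's x, y, z in rad. A call has exactly 5 rows; each row shifts and turns the commanded pose from where the row before left it; what a row does not reach is not made up. A row lasts 1/12 s, in which the tool goes at most 41.7 mm and 7.16 degrees, less where a joint would pass 70% of its speed; a pose out of reach is approached as far as the arm can. A call is refused whole if a number of a shift passes 0.0417 or a number of a turn 0.125, either way. A call with a gripper value outside its range is refused whole. The fingers move at their own pace and stop on an object; the grip force is fixed at half the most. Time passes only in rows, so rows that do not move let the fingers close, or fill a call up. It gives the time, the measured TCP pose, the force, the opening and the grip force at its end, in the units of the state.
- get_obs(): the state, without advancing time (a new reading comes with each control period).
- camera(name): name is "side" or "top" or "wrist"; returns a dict with "frame" (480x640x3 uint8, red, green, blue), "range_z" (480x640 float32, m along the optical axis (not along the pixel's ray), 0 where there is no reading), "camera_matrix" (3x3 intrinsics, pixels), "extrinsics" (4x4, takes a point from world to camera coordinates); the wrist camera has in their place "T_tool_cam" (4x4, takes a point from camera to tool coordinates, whose origin is the TCP and whose axes are the flange's). Camera axes: x right, y down, z forward; pixel columns grow to the right and rows downward; lengths in m; the calibration is good to about 2 mm. A picture is of the moment at which its call begins: read the wrist's pose just before it.
- job_done(): hands the job in; it is judged then, once.
The state is a dict: "clock": time; "joint_pos": joint angles; "joint_vel": joint speeds; "tau": joint torques, N m; "eef_pos": TCP position; "tool_rot": TCP orientation; "ft_force": force on the tool from outside, world axes, zero at the start; "ft_torque": the same for the moment, N m; "grip_width": finger opening in m; "grasp_force": force on a finger pad.
Only numpy, scipy, OpenCV 4.12 (cv2) and the standard library are available. Lean on these libraries where they do the work, as an engineer would, in place of code of your own. Each camera call takes 0.05 s, during which the arm holds its last target. There are 200 camera calls.

## Working session

There is one attempt and no reset: what is moved stays moved. The work goes in short steps, Python scripts to look and compute and a tool call to move; the robot and the scene stay as the last step left them, time stands still between calls to the robot, and variables do not carry over. Pictures are saved under pics/ and viewed, at most 10 in all, crops included, and the job is handed in when it is done.

Besides the shell and the picture viewer there is one more tool, called after ">>>" as name(argument=value, ...) on one line, values as JSON. send_rows: Moves the arm, as the interface text tells. Its arguments: {"type":"object","properties":{"steps":{"type":"string"}},"required":["steps"]}

```bash
mkdir -p pics
cat > h.py <<'E'
from workcell import *
import numpy as np, cv2
def cap(n):
    o=get_obs(); c=camera(n); return o,c
def cloud(c):
    K=c["camera_matrix"]; z=c["range_z"]; v,u=np.mgrid[:480,:640]
    P=np.stack([(u-K[0,2])/K[0,0]*z,(v-K[1,2])/K[1,1]*z,z],-1)
    E=np.linalg.inv(c["extrinsics"]); W=P@E[:3,:3].T+E[:3,3]; W[z==0]=np.nan; return W
E
python3 - <<'E'
from h import *
for n in("top","side"):
    o,c=cap(n); cv2.imwrite(f"pics/{n}0.png",c["frame"][...,::-1]); np.save(n+"0.npy",cloud(c)); np.save(n+"rgb.npy",c["frame"])
print(o)
E
```

```text
{'clock': 0.05, 'joint_pos': array([-1.16799777e+00,  2.41416843e-01,  3.72652711e-03,  1.33517919e+00,
        1.44681329e-05,  1.57080807e+00]), 'joint_vel': array([-2.45045781e-03, -5.91073988e-04,  1.11900656e-03,  7.14825009e-04,
        3.65519948e-05, -3.96558745e-04]), 'tau': array([ 9.00092255e-05, -3.73492348e+01,  2.53292084e+01,  1.10231221e-02,
       -3.32512718e-05,  1.30650331e-07]), 'eef_pos': array([ 0.1957315 , -0.45934778,  0.19841196]), 'tool_rot': array([ 9.79788274e-01,  2.00034655e-01, -2.00278036e-04, -1.01708350e-03]), 'ft_force': array([-0.00288155,  0.51449695, -0.22712979]), 'ft_torque': array([-0.01334906,  0.03090166, -0.0342759 ]), 'grasp_force': 0.0, 'grip_width': 0.08541740657414058}
```

View pics/top0.png

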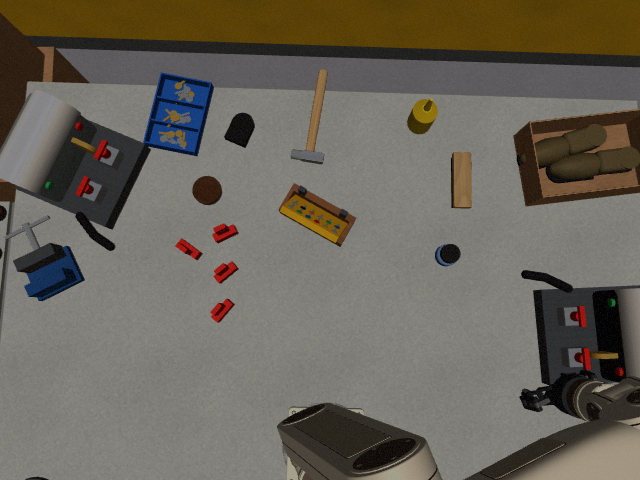

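View pics/side0.png

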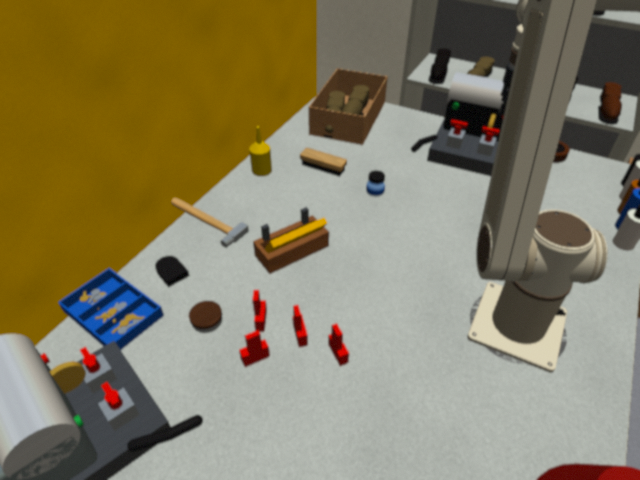

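The top view shows four red blocks: (188,249), (225,233), (226,272) and (222,310). The leftmost, at (188,249), is the keeper. The stand is near (317,213), with the uprights at (303,190) and (343,212), and the board leans toward the robot. Next I measure these.

Run:
```python
from h import *
W=np.load("top0.npy"); f=np.load("toprgb.npy").astype(int); r,g,b=f[...,0],f[...,1],f[...,2]
v,u=np.mgrid[:480,:640]
S=np.load("side0.npy"); fs=np.load("sidergb.npy").astype(int)
print("counter z",np.nanmedian(W[330:380,100:200,2]),np.nanmedian(S[380:420,250:320,2]))
red=(r>110)&(g<60)&(b<60)&(u>170)&(u<245)&(v>215)&(v<330)
n,l,st,ce=cv2.connectedComponentsWithStats(red.astype(np.uint8))
def rect(P,t):
    P=P[~np.isnan(P).any(1)]
    if len(P)<4: print(t,len(P));return
    (c,s,a)=cv2.minAreaRect((P[:,:2]*1000).astype(np.float32)); print(t,len(P),"c",np.round(c,1),"s",np.round(s,1),"a",round(a,1),"z",np.round(P[:,2].min(),3),np.round(np.median(P[:,2]),3),np.round(P[:,2].max(),3),"mean",np.round(P[:,:2].mean(0),4))
for i in range(1,n):
    if st[i,4]<20: continue
    P=W[l==i]; print(i,ce[i]); 
    rect(P[P[:,2]>.08],"tab"); rect(P[(P[:,2]>.035)&(P[:,2]<.055)],"shoulder")
    x=np.nanmean(P,0)
# side red cloud
rs=(fs[...,0]>90)&(fs[...,1]<60)&(fs[...,2]<60)
P=S[rs]; P=P[(P[:,0]>.2)&(P[:,0]<.8)&(P[:,1]>.1)&(P[:,1]<.4)]
cs=np.array([np.nanmean(W[l==i],0)[:2] for i in range(1,n) if st[i,4]>20]);print(cs)
for c in cs:
    Q=P[np.linalg.norm(P[:,:2]-c,axis=1)<.045]; rect(Q[Q[:,2]>.085],"side tab"); rect(Q,"side all")
# stand
m=(u>270)&(u<365)&(v>175)&(v<255)
A=W[m]; 
k=(A[:,2]>.09)
ste=A[(abs(r-g)[m]<25)&(abs(g-b)[m]<25)&(A[:,2]>.085)]
Pst=ste[~np.isnan(ste).any(1)]
if len(Pst):
  _,lab,c=cv2.kmeans(Pst[:,:2].astype(np.float32),2,None,(3,50,1e-5),5,0)
  for i in(0,1): rect(Pst[lab[:,0]==i],"upright")
wood=A[(abs(A[:,2]-.055)<.006)]; rect(wood,"rim")
yel=A[((r>150)&(g>110)&(b<80))[m]]; rect(yel,"yellow"); rect(yel[yel[:,2]>.104],"yel top")
for t,(c0,c1,r0,r1) in {"tin":(190,225,175,205),"jar":(433,463,240,268)}.items():
    B=W[r0:r1,c0:c1].reshape(-1,3); rect(B[B[:,2]>.02],t)
np.save("cs.npy",cs)
x,y=(300,175);im=f.astype(np.uint8)[170:330,165:365,::-1]; cv2.imwrite("pics/crop.png",cv2.resize(im,None,fx=3.6,fy=3.6,interpolation=cv2.INTER_CUBIC))
```

```text
counter z 4.323962019925354e-05 -0.0010501149789423625
1 [222.85393258 231.52247191]
tab 50 c [538.5 278.8] s [11.4 28.7] a 27.6 z 0.094 0.099 0.105 mean [0.5382 0.2795]
shoulder 127 c [533.4 276.2] s [20.4 58.8] a 26.7 z 0.038 0.045 0.055 mean [0.5323 0.2752]
2 [186.87283237 247.84971098]
tab 56 c [486.1 370.2] s [30.7 11.1] a 53.4 z 0.083 0.1 0.108 mean [0.4867 0.3706]
shoulder 117 c [491.4 367.8] s [60.1 20.6] a 53.9 z 0.038 0.045 0.051 mean [0.4903 0.3619]
3 [223.61702128 270.87234043]
tab 55 c [436.7 272.6] s [11. 29.] a 43.8 z 0.093 0.1 0.106 mean [0.4368 0.2726]
shoulder 133 c [432.6 269. ] s [20.8 58.3] a 43.8 z 0.039 0.045 0.051 mean [0.432  0.2674]
4 [220.35263158 309.85789474]
tab 57 c [337.8 276.8] s [11.3 28.6] a 56.0 z 0.094 0.099 0.106 mean [0.3379 0.2766]
shoulder 133 c [335.1 272.4] s [21.1 58.6] a 51.2 z 0.039 0.045 0.053 mean [0.3344 0.2699]
[[0.5339606  0.27643309]
 [0.48915567 0.36469049]
 [0.43342441 0.26892028]
 [0.33548281 0.2719049 ]]
side tab 50 c [536.4 280.6] s [ 8.9 28. ] a 32.2 z 0.088 0.099 0.103 mean [0.5357 0.2818]
side all 241 c [532.6 277.8] s [19.6
[... 520 characters left out ...]
c [334.5 276.8] s [20.6 57.9] a 51.2 z 0.013 0.047 0.103 mean [0.3288 0.2844]
upright 68 c [609.9  69.5] s [62.7 65.8] a 64.0 z 0.086 0.099 0.105 mean [0.6247 0.0814]
upright 57 c [573.   -6.6] s [54.9 61.5] a 50.7 z 0.087 0.098 0.105 mean [ 0.5748 -0.0212]
rim 704 c [591.2  37.4] s [186.7  80.5] a 61.9 z 0.049 0.055 0.061 mean [0.6017 0.0263]
yellow 372 c [553.6  56.9] s [157.7  14.1] a 62.2 z 0.094 0.104 0.113 mean [0.5532 0.0567]
yel top 177 c [553.5  56.7] s [155.  13.] a 62.2 z 0.104 0.106 0.113 mean [0.5554 0.0565]
tin 648 c [649.9 331.6] s [75.7 74.6] a 71.5 z 0.02 0.028 0.036 mean [0.6498 0.3314]
jar 423 c [ 494.4 -303.4] s [52.9 51.3] a 59.4 z 0.02 0.063 0.071 mean [ 0.4934 -0.3009]
```

View pics/crop.png

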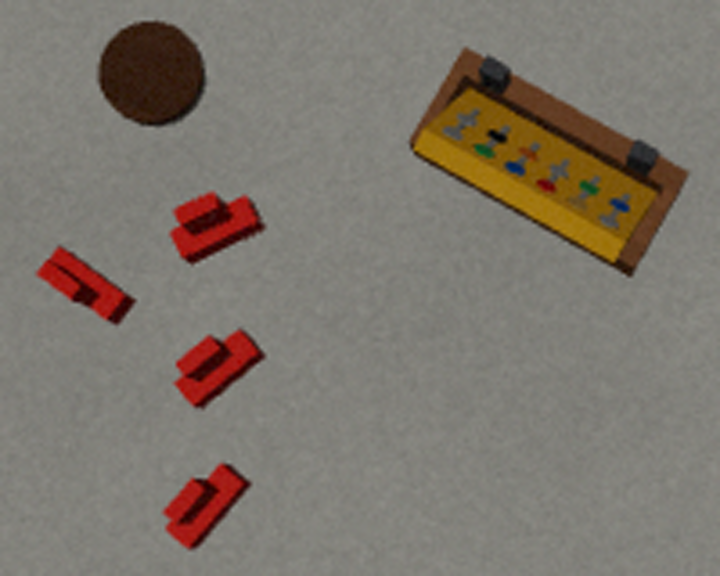

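The measurements fit the given sizes: stand at (0.591, 0.037) with yaw −28°, board top at stand x = −43. The keeper is at (0.491, 0.368) with its long axis at 54° and its tab at (0.486, 0.370). First I close the gripper and go behind the board.

>>> send_rows(steps="-1 0.016 0.0268 0 0 0 -0.0446;-1 0.016 0.0268 0 0 0 -0.0446;-1 0.016 0.0268 0 0 0 -0.0446;-1 0.016 0.0268 0 0 0 -0.0446;-1 0.016 0.0268 0 0 0 -0.0446")

```text
clock: 0.52
eef_pos: [0.2761, -0.3245, 0.1989]
tool_rot: [0.996, 0.088, -0.0, -0.0]
ft_force: [0.5, 0.9, -0.5]
grip_width: 0.0253
grasp_force: 0.0
```

>>> send_rows(steps="-1 0.016 0.0268 0 0 0 -0.0446;-1 0.016 0.0268 0 0 0 -0.0446;-1 0.016 0.0268 0 0 0 -0.0446;-1 0.016 0.0268 0 0 0 -0.0446;-1 0.016 0.0268 0 0 0 -0.0446")

```text
clock: 0.93
eef_pos: [0.3562, -0.1904, 0.199]
tool_rot: [1.0, -0.023, -0.0, -0.0]
ft_force: [-0.8, 0.2, 0.2]
grip_width: -0.0002
grasp_force: 0.0
```

>>> send_rows(steps="-1 0.016 0.0268 0 0 0 -0.0446;-1 0.016 0.0268 0 0 0 -0.0446;-1 0.016 0.0268 0 0 0 -0.0446;-1 0.016 0.0268 0 0 0 -0.0446;-1 0.016 0.0268 0 0 0 -0.0446")

```text
clock: 1.35
eef_pos: [0.4296, -0.0855, 0.199]
tool_rot: [0.994, -0.108, 0.001, -0.014]
ft_force: [-0.4, 0.4, -0.0]
grip_width: 0.0001
grasp_force: 0.0
```

>>> send_rows(steps="-1 0.016 0.0268 0 0 0 -0.0446;-1 0.016 0.0268 0 0 0 -0.0446;-1 0.016 0.0268 0 0 0 -0.0446;-1 0.016 0.0268 0 0 0 -0.0446;-1 0.016 0.0268 0 0 0 -0.0446")

```text
clock: 1.77
eef_pos: [0.4752, -0.0854, 0.1997]
tool_rot: [0.988, -0.136, 0.008, -0.069]
ft_force: [-0.1, -0.0, 0.7]
grip_width: -0.0004
grasp_force: 0.0
```

>>> send_rows(steps="-1 0 0 0 0 0 0;-1 0 0 0 0 0 0;-1 0 0 0 0 0 0;-1 0 0 0 0 0 0;-1 0 0 0 0 0 0")

```text
clock: 2.18
eef_pos: [0.4743, -0.0841, 0.1999]
tool_rot: [0.989, -0.134, 0.008, -0.068]
ft_force: [0.3, -0.3, 0.1]
grip_width: 0.0003
grasp_force: 0.0
```

```bash
cat >> h.py <<'E'
from scipy.spatial.transform import Rotation as R
np.set_printoptions(precision=4,suppress=True)
S0=np.array([.591,.037]); a=np.deg2rad(-28); EX=np.array([np.cos(a),np.sin(a)]); EY=np.array([-EX[1],EX[0]])
def st(p): d=np.asarray(p)[...,:2]-S0; return np.stack([d@EX,d@EY],-1)
def stat():
    o=get_obs(); M=R.from_quat(o["tool_rot"]).as_matrix()
    print(o["clock"],o["eef_pos"],"stand",st(o["eef_pos"]),"tooly",np.rad2deg(np.arctan2(M[1,1],M[0,1])),"z",M[:,2],"F",o["ft_force"],"w",o["grip_width"],o["grasp_force"],"q",o["joint_pos"])
E
python3 - <<'E'
from h import *
stat(); o,c=cap("side"); cv2.imwrite("pics/s1.png",c["frame"][...,::-1])
E
```

```text
2.1833 [ 0.4743 -0.0841  0.1999] stand [-0.0462 -0.1618] tooly -105.44538592020398 z [ 0.034   0.1314 -0.9907] F [ 0.2556 -0.3386  0.0963] w 0.00030985573544401205 0.0 q [-0.2703  0.2032 -0.0495  1.3204  0.1361  3.1406]
```

View pics/s1.png

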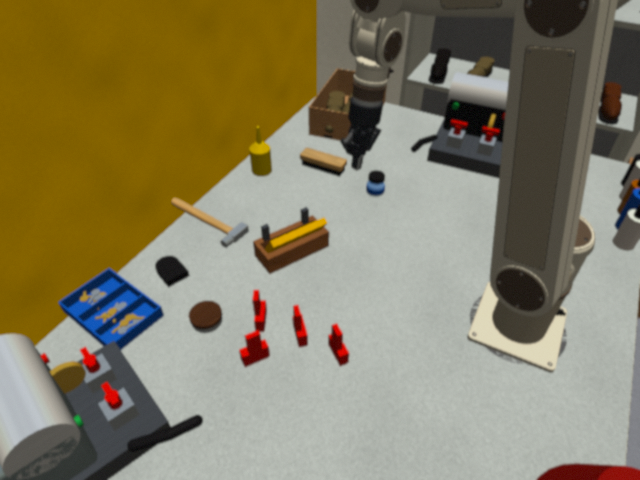

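The arm waits beside the scene with its last joint at its limit (3.14), so I have to turn the other way. Nothing has been touched.

Run:
```python
from h import *
o=get_obs(); t=np.deg2rad(152); q=R.from_quat([np.cos(t/2),np.sin(t/2),0,0])
rv=(q*R.from_quat(o["tool_rot"]).inv()).as_rotvec(); print(rv,np.linalg.norm(rv), rv/25,rv/30)
```

```text
[-0.0712 -0.1869  2.9158] 2.9226919064802668 [-0.0028 -0.0075  0.1166] [-0.0024 -0.0062  0.0972]
```

>>> send_rows(steps="-1 0.0017 0.0064 0 -0.0028 -0.0075 0.1166;-1 0.0017 0.0064 0 -0.0028 -0.0075 0.1166;-1 0.0017 0.0064 0 -0.0028 -0.0075 0.1166;-1 0.0017 0.0064 0 -0.0028 -0.0075 0.1166;-1 0.0017 0.0064 0 -0.0028 -0.0075 0.1166")

```text
clock: 2.65
eef_pos: [0.483, -0.0518, 0.2]
tool_rot: [0.985, 0.16, 0.008, -0.063]
ft_force: [-1.3, -0.5, 0.3]
grip_width: 0.0001
grasp_force: 0.0
```

>>> send_rows(steps="-1 0.0017 0.0064 0 -0.0028 -0.0075 0.1166;-1 0.0017 0.0064 0 -0.0028 -0.0075 0.1166;-1 0.0017 0.0064 0 -0.0028 -0.0075 0.1166;-1 0.0017 0.0064 0 -0.0028 -0.0075 0.1166;-1 0.0017 0.0064 0 -0.0028 -0.0075 0.1166")

```text
clock: 3.07
eef_pos: [0.4915, -0.0198, 0.1999]
tool_rot: [0.898, 0.438, 0.006, -0.052]
ft_force: [0.4, -1.3, -1.0]
grip_width: -0.0002
grasp_force: 0.0
```

>>> send_rows(steps="-1 0.0017 0.0064 0 -0.0028 -0.0075 0.1166;-1 0.0017 0.0064 0 -0.0028 -0.0075 0.1166;-1 0.0017 0.0064 0 -0.0028 -0.0075 0.1166;-1 0.0017 0.0064 0 -0.0028 -0.0075 0.1166;-1 0.0017 0.0064 0 -0.0028 -0.0075 0.1166")

```text
clock: 3.48
eef_pos: [0.5001, 0.0123, 0.1999]
tool_rot: [0.734, 0.678, 0.005, -0.038]
ft_force: [0.3, -1.1, 0.1]
grip_width: -0.0001
grasp_force: 0.0
```

>>> send_rows(steps="-1 0.0017 0.0064 0 -0.0028 -0.0075 0.1166;-1 0.0017 0.0064 0 -0.0028 -0.0075 0.1166;-1 0.0017 0.0064 0 -0.0028 -0.0075 0.1166;-1 0.0017 0.0064 0 -0.0028 -0.0075 0.1166;-1 0.0017 0.0064 0 -0.0028 -0.0075 0.1166")

```text
clock: 3.9
eef_pos: [0.5085, 0.0443, 0.1999]
tool_rot: [0.508, 0.861, 0.002, -0.02]
ft_force: [0.3, 0.4, 0.3]
grip_width: -0.0003
grasp_force: 0.0
```

>>> send_rows(steps="-1 0.0017 0.0064 0 -0.0028 -0.0075 0.1166;-1 0.0017 0.0064 0 -0.0028 -0.0075 0.1166;-1 0.0017 0.0064 0 -0.0028 -0.0075 0.1166;-1 0.0017 0.0064 0 -0.0028 -0.0075 0.1166;-1 0.0017 0.0064 0 -0.0028 -0.0075 0.1166")

```text
clock: 4.32
eef_pos: [0.517, 0.0763, 0.1999]
tool_rot: [0.239, 0.971, 0.0, -0.0]
ft_force: [0.4, 0.3, -0.4]
grip_width: 0.0
grasp_force: 0.0
```

Run:
```python
from h import *
stat()
o=get_obs(); t=np.deg2rad(152); q=R.from_quat([np.cos(t/2),np.sin(t/2),0,0])
print((q*R.from_quat(o["tool_rot"]).inv()).as_rotvec())
```

```text
4.3167 [0.517  0.0763 0.1999] stand [-0.0838 -0.    ] tooly 62.30368976795284 z [-0.0002  0.0003 -1.    ] F [ 0.4415  0.3445 -0.4125] w 1.0955756009623222e-05 0.0 q [0.1464 0.2854 0.0663 1.352  0.0003 0.6297]
[-0.0003 -0.0002 -0.0053]
```

>>> send_rows(steps="-1 0 0 -0.0244 0 0 0;-1 0 0 -0.0244 0 0 0;-1 0 0 -0.0244 0 0 0;-1 0 0 -0.0244 0 0 0;-1 0 0 -0.0244 0 0 -0.005")

```text
clock: 4.73
eef_pos: [0.5169, 0.076, 0.0771]
tool_rot: [0.245, 0.97, 0.0, -0.0]
ft_force: [0.3, -0.4, -1.0]
grip_width: 0.0002
grasp_force: 0.0
```

>>> send_rows(steps="-1 0.0053 -0.0028 0 0 0 0;-1 0.0053 -0.0028 0 0 0 0;-1 0.0053 -0.0028 0 0 0 0;-1 0.0053 -0.0028 0 0 0 0;-1 0.0053 -0.0028 0 0 0 0")

```text
clock: 5.15
eef_pos: [0.5459, 0.0615, 0.0797]
tool_rot: [0.245, 0.97, 0.001, 0.001]
ft_force: [-0.8, -0.1, 0.1]
grip_width: 0.0
grasp_force: 0.0
```

>>> send_rows(steps="-1 0.0035 -0.0019 0 0 0 0;-1 0.0035 -0.0019 0 0 0 0;-1 0.0035 -0.0019 0 0 0 0;-1 0.0035 -0.0019 0 0 0 0;-1 0.0035 -0.0019 0 0 0 0")

```text
clock: 5.57
eef_pos: [0.5613, 0.052, 0.0778]
tool_rot: [0.245, 0.97, 0.0, -0.0]
ft_force: [-0.7, 0.4, -0.5]
grip_width: -0.0001
grasp_force: 0.0
```

Run:
```python
from h import *
stat(); o,c=cap("side"); cv2.imwrite("pics/s2.png",cv2.resize(c["frame"][150:310,200:400,::-1],None,fx=3,fy=3))
```

```text
5.5667 [0.5613 0.052  0.0778] stand [-0.0332 -0.0007] tooly 61.65366344945389 z [-0.0008  0.0004 -1.    ] F [-0.7077  0.3716 -0.5179] w -0.0001344812872150159 0.0 q [ 0.0921  0.4444 -0.0291  1.098   0.0005  0.5868]
```

View pics/s2.png

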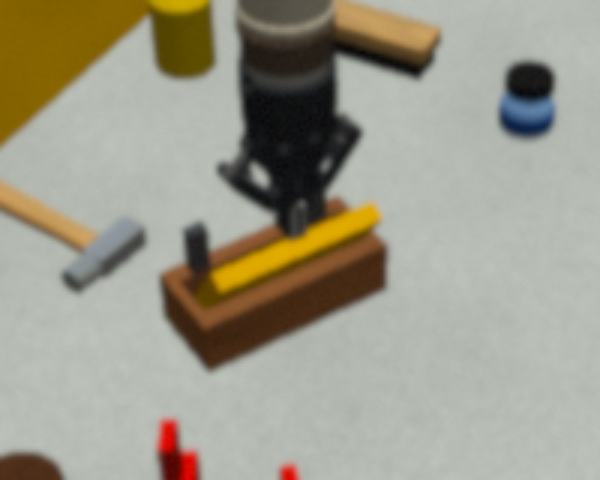

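The crop shows the closed fingers near (298,230), next to the board's yellow top strip from (215,285) to (375,215). I can't tell which side of the board they are on, so I'll measure it.

Run:
```python
from h import *
for n in("side","top"):
    o,c=cap(n); print(n,"campos",np.linalg.inv(c["extrinsics"])[:3,3])
    f=c["frame"].astype(int)
    for W,lab,ff in((np.load(n+"0.npy"),"before",np.load(n+"rgb.npy").astype(int)),(cloud(c),"now",f)):
        s=st(W); m=(ff[...,0]>120)&(ff[...,1]>90)&(ff[...,2]<70)&(abs(s[...,0])<.1)&(abs(s[...,1])<.1)&(W[...,2]>.03)
        P=np.c_[s[m],W[m][:,2]]
        print(lab,len(P))
        for y0,y1 in((-.08,-.04),(-.03,.03),(.04,.08)):
            Q=P[(P[:,1]>y0)&(P[:,1]<y1)]; 
            if len(Q): print(y0,len(Q),"x",np.percentile(Q[:,0],[2,50,98]),"z",np.percentile(Q[:,2],[2,50,98]))
    if n=="top": cv2.imwrite("pics/t2.png",cv2.resize(c["frame"][150:290,240:400,::-1],None,fx=4,fy=4))
```

```text
side campos [0.0876 0.8367 0.9397]
before 519
-0.08 111 x [-0.0516 -0.0426  0.023 ] z [0.0471 0.1012 0.107 ]
-0.03 201 x [-0.0513 -0.0425  0.0346] z [0.0485 0.1009 0.1089]
0.04 124 x [-0.0515 -0.0436  0.0287] z [0.0499 0.1017 0.1091]
now 533
-0.08 109 x [-0.0516 -0.0426  0.0224] z [0.0469 0.1014 0.1073]
-0.03 217 x [-0.052  -0.0426  0.0341] z [0.0476 0.1007 0.1146]
0.04 127 x [-0.0517 -0.0437  0.0228] z [0.0508 0.1021 0.1081]
top campos [0.3403 0.0313 1.3821]
before 470
-0.08 113 x [-0.0498 -0.0419 -0.0199] z [0.0808 0.1035 0.1102]
-0.03 182 x [-0.0495 -0.0413  0.0127] z [0.0341 0.1038 0.1104]
0.04 114 x [-0.0496 -0.0418 -0.0277] z [0.0947 0.1041 0.1111]
now 11
0.04 11 x [-0.0491 -0.0464 -0.0397] z [0.0941 0.1022 0.1069]
```

View pics/t2.png

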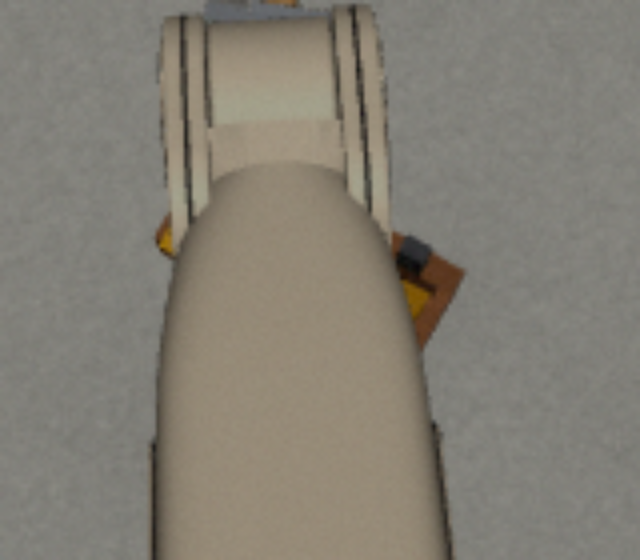

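Run:
```python
from h import *
stat()
o,c=cap("side"); W=cloud(c); W0=np.load("side0.npy"); s=st(W)
d=(np.linalg.norm(W-W0,axis=-1)>.02)&(abs(s[...,0])<.12)&(abs(s[...,1])<.12)&(W[...,2]<.2)
P=np.c_[s[d],W[d][:,2]]
for z0 in np.arange(.06,.2,.01):
    Q=P[(P[:,2]>=z0)&(P[:,2]<z0+.01)]
    if len(Q): print(round(z0,3),len(Q),"x",np.percentile(Q[:,0],[5,50,95]),"y",np.percentile(Q[:,1],[5,50,95]))
```

```text
5.7167 [0.5612 0.0521 0.0777] stand [-0.0334 -0.0007] tooly 61.63926009711857 z [-0.0009  0.0005 -1.    ] F [ 0.537   0.1662 -0.4077] w -9.730630520240346e-05 0.0 q [ 0.0922  0.4444 -0.0295  1.0977  0.0006  0.5872]
0.11 12 x [-0.045  -0.0409 -0.0306] y [-0.0095  0.0061  0.0117]
0.12 36 x [-0.0467 -0.0423 -0.0326] y [-0.0115  0.0066  0.0145]
0.13 42 x [-0.0473 -0.0421 -0.0324] y [-0.0123  0.0051  0.0141]
0.14 26 x [-0.0474 -0.0439 -0.038 ] y [-0.0101  0.0018  0.0133]
0.15 57 x [-0.0487 -0.0457 -0.0407] y [-0.0227 -0.0017  0.0279]
0.16 108 x [-0.0487 -0.0452 -0.0279] y [-0.0337  0.007   0.0331]
0.17 77 x [-0.0519 -0.0463 -0.0288] y [-0.0407  0.0074  0.0419]
0.18 110 x [-0.0529 -0.0468 -0.0345] y [-0.0484 -0.0086  0.0507]
0.19 150 x [-0.0518 -0.0456 -0.0357] y [-0.0536  0.012   0.0606]
```

The board hasn't moved, yet the reported tip position lies inside its volume. I'll raise the tool 60 mm and check where the fingertips really are.

>>> send_rows(steps="-1 0 0 0.016 0 0 0;-1 0 0 0.016 0 0 0;-1 0 0 0.016 0 0 0;-1 0 0 0.016 0 0 0;-1 0 0 0.016 0 0 0")

```text
clock: 6.18
eef_pos: [0.5606, 0.0524, 0.1585]
tool_rot: [0.245, 0.97, 0.0, -0.001]
ft_force: [0.2, 0.1, -0.1]
grip_width: 0.0001
grasp_force: 0.0
```

Run:
```python
from h import *
stat()
o,c=cap("side"); W=cloud(c); W0=np.load("side0.npy"); s=st(W)
d=(np.linalg.norm(W-W0,axis=-1)>.02)&(abs(s[...,0])<.12)&(abs(s[...,1])<.12)&(W[...,2]<.25)
P=np.c_[s[d],W[d][:,2]]
for z0 in np.arange(.06,.25,.01):
    Q=P[(P[:,2]>=z0)&(P[:,2]<z0+.01)]
    if len(Q): print(round(z0,3),len(Q),"x",np.percentile(Q[:,0],[5,50,95]),"y",np.percentile(Q[:,1],[5,50,95]))
cv2.imwrite("pics/s3.png",cv2.resize(c["frame"][120:290,220:400,::-1],None,fx=3.5,fy=3.5))
```

```text
6.1833 [0.5606 0.0524 0.1585] stand [-0.034  -0.0007] tooly 61.671528450753456 z [-0.0012  0.0004 -1.    ] F [ 0.1762  0.119  -0.1267] w 7.878245968688417e-05 0.0 q [0.0928 0.386  0.1011 1.287  0.0005 0.5873]
0.18 1 x [-0.0397 -0.0397 -0.0397] y [0.0051 0.0051 0.0051]
0.19 20 x [-0.0474 -0.0448 -0.0345] y [-0.0055  0.0044  0.013 ]
0.2 41 x [-0.0469 -0.0432 -0.0314] y [-0.0102  0.0056  0.0144]
0.21 45 x [-0.0467 -0.0421 -0.0309] y [-0.0105  0.0073  0.0145]
0.22 32 x [-0.0488 -0.0442 -0.0389] y [-0.0083  0.0025  0.0148]
0.23 61 x [-0.0492 -0.0463 -0.0393] y [-0.0267 -0.0017  0.0274]
0.24 120 x [-0.0492 -0.0455 -0.026 ] y [-0.0348  0.0084  0.0324]
```

View pics/s3.png

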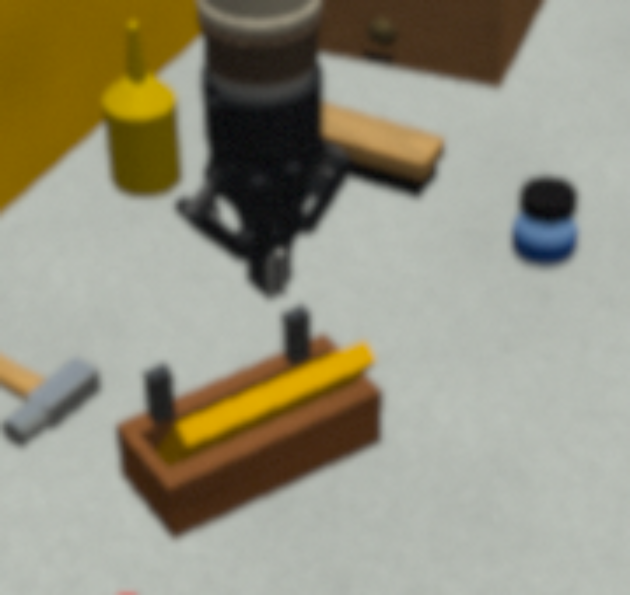

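Run:
```python
from h import *
o,c=cap("side"); K=c["camera_matrix"];E=c["extrinsics"]
for dz in(0,.01,.02,.03,.04):
    p=E@np.r_[o["eef_pos"]+[0,0,dz],1]; q=K@p[:3]; print(dz,q[:2]/q[2], p[2], c["range_z"][int(q[1]/q[2]),int(q[0]/q[2])])
o,c=cap("wrist"); print(c["T_tool_cam"]); z=c["range_z"]; print(np.nanmin(z[z>0]))
T=c["T_tool_cam"];K=c["camera_matrix"]
v,u=np.mgrid[:480,:640];P=np.stack([(u-K[0,2])/K[0,0]*z,(v-K[1,2])/K[1,1]*z,z],-1)@T[:3,:3].T+T[:3,3]
m=(z>0)&(abs(P[...,1])<.04)&(abs(P[...,0])<.03)&(P[...,2]<.03)
for zb in np.arange(-.08,.03,.01):
    k=m&(P[...,2]>=zb)&(P[...,2]<zb+.01); print(round(zb,3),k.sum())
M=R.from_quat(o["tool_rot"]).as_matrix(); W=P@M.T+o["eef_pos"]
m=(z>0)
print("counter seen by wrist z", [np.median(W[...,2][m&(W[...,2]<.04)])], "eef", o["eef_pos"])
h,e=np.histogram(W[...,2][m],np.arange(-.05,.2,.01));print(np.c_[e[:-1],h].tolist())
s=st(W); f=c["frame"].astype(int); y=m&(f[...,0]>120)&(f[...,1]>90)&(f[...,2]<70)&(abs(s[...,0])<.1)&(abs(s[...,1])<.1)
print("yellow",y.sum(),np.percentile(s[y],[2,50,98],axis=0) if y.any() else 0,np.percentile(W[y][:,2],[2,50,98]) if y.any() else 0)
cv2.imwrite("pics/w3.png",c["frame"][...,::-1])
```

```text
0 [296.2615 211.117 ] 1.198425647660417 1.4508741
0.01 [296.1468 207.9624] 1.1915024181139704 1.4655532
0.02 [296.0308 204.7709] 1.1845791885675239 1.1682464
0.03 [295.9134 201.5419] 1.1776559590210771 1.1623396
0.04 [295.7946 198.2747] 1.1707327294746306 1.1562518
[[ 0.001  -0.9491 -0.3149  0.0811]
 [ 1.      0.0015 -0.0012 -0.0001]
 [ 0.0017 -0.3149  0.9491 -0.1745]
 [ 0.      0.      0.      1.    ]]
0.061260097
-0.08 2076
-0.07 1187
-0.06 890
-0.05 714
-0.04 187
-0.03 0
-0.02 0
-0.01 0
-0.0 0
0.01 0
0.02 0
counter seen by wrist z [np.float64(-4.7007852139208106e-05)] eef [0.5629 0.0526 0.1607]
[[-0.05, 0.0], [-0.04, 0.0], [-0.03, 0.0], [-0.019999999999999997, 0.0], [-0.009999999999999995, 112320.0], [6.938893903907228e-18, 92143.0], [0.010000000000000009, 4601.0], [0.020000000000000004, 8065.0], [0.030000000000000013, 2866.0], [0.04000000000000002, 5163.0], [0.05000000000000002, 5394.0], [0.06000000000000001, 1140.0], [0.07000000000000002, 1487.0], [0.08000000000000003, 1380.0], [0.09000000000000001, 3678.0], [0.10000000000000002, 5933.0], [0.11000000000000003, 0.0], [0.12000000000000004, 0.0], [0.13000000000000006, 0.0], [0.14, 0.0], [0.15000000000000002, 0.0], [0.16000000000000003, 0.0], [0.17000000000000004, 0.0], [0.18000000000000005, 0.0]]
yellow 5494 [[-0.0494 -0.0772]
 [-0.0422 -0.0009]
 [-0.035   0.0761]] [0.0983 0.1032 0.108 ]
```

View pics/w3.png

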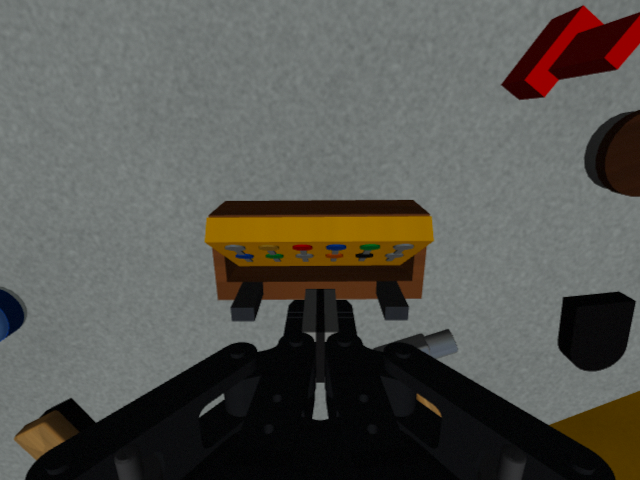

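The pictures settle it. The wrist view shows the shut tips at about (320,290), ending about 30 mm short of the reported TCP, and the side depth agrees (lowest finger points at 0.188 with TCP at 0.158). So the first pass skimmed over the board without moving it. I'll treat the fingertips as eef_z + 0.030, back up, descend lower and push.

>>> send_rows(steps="-1 -0.0088 0.0047 0 0 0 0;-1 -0.0088 0.0047 0 0 0 0;-1 -0.0088 0.0047 0 0 0 0;-1 -0.0088 0.0047 0 0 0 0;-1 -0.0088 0.0047 0 0 0 0")

```text
clock: 6.75
eef_pos: [0.5153, 0.0763, 0.1571]
tool_rot: [0.245, 0.97, -0.0, -0.001]
ft_force: [-0.0, -0.0, 0.1]
grip_width: -0.0001
grasp_force: 0.0
```

>>> send_rows(steps="-1 0 0 -0.0217 0 0 0;-1 0 0 -0.0217 0 0 0;-1 0 0 -0.0217 0 0 0;-1 0 0 -0.0217 0 0 0;-1 0 0 -0.0217 0 0 0")

```text
clock: 7.17
eef_pos: [0.5162, 0.0762, 0.0485]
tool_rot: [0.245, 0.97, 0.0, -0.0]
ft_force: [0.6, 0.3, 0.9]
grip_width: 0.0
grasp_force: 0.0
```

>>> send_rows(steps="-1 0.0035 -0.0019 0 0 0 0;-1 0.0035 -0.0019 0 0 0 0;-1 0.0035 -0.0019 0 0 0 0;-1 0.0035 -0.0019 0 0 0 0;-1 0.0035 -0.0019 0 0 0 0")

```text
clock: 7.58
eef_pos: [0.5365, 0.0662, 0.051]
tool_rot: [0.245, 0.97, 0.001, 0.001]
ft_force: [-0.7, 0.4, 0.0]
grip_width: 0.0002
grasp_force: 0.0
```

>>> send_rows(steps="-1 0.0035 -0.0019 0 0 0 0;-1 0.0035 -0.0019 0 0 0 0;-1 0.0035 -0.0019 0 0 0 0;-1 0.0035 -0.0019 0 0 0 0;-1 0.0035 -0.0019 0 0 0 0")

```text
clock: 8.0
eef_pos: [0.5525, 0.0565, 0.0493]
tool_rot: [0.245, 0.97, 0.0, -0.0]
ft_force: [-1.1, 0.6, 0.2]
grip_width: -0.0001
grasp_force: 0.6
```

```bash
cat >> h.py <<'E'
def board():
    o,c=cap("side"); W=cloud(c); f=c["frame"].astype(int); s=st(W)
    m=(f[...,0]>120)&(f[...,1]>90)&(f[...,2]<70)&(abs(s[...,0])<.1)&(abs(s[...,1])<.1)&(W[...,2]>.03)
    P=np.c_[s[m],W[m][:,2]]
    for y0,y1 in((-.08,-.04),(-.03,.03),(.04,.08)):
        Q=P[(P[:,1]>y0)&(P[:,1]<y1)]
        if len(Q): print("board y",y0,len(Q),"x",np.percentile(Q[:,0],[2,50,98]),"z",np.percentile(Q[:,2],[2,50,98]))
    return c
E
python3 - <<'E'
from h import *
stat();board()
E
```

```text
8.0 [0.5525 0.0565 0.0493] stand [-0.0432 -0.0009] tooly 61.65346095038925 z [-0.0006  0.0003 -1.    ] F [-1.1231  0.5685  0.1773] w -6.169981417005572e-05 0.5778542160987854 q [ 0.1016  0.4565 -0.0921  1.0228  0.0003  0.5964]
board y -0.08 45 x [-0.0571 -0.0296 -0.0181] z [0.1053 0.109  0.173 ]
board y -0.03 15 x [-0.0332 -0.0289 -0.0192] z [0.0667 0.1083 0.1127]
board y 0.04 120 x [-0.0545 -0.0258  0.0285] z [0.0628 0.1093 0.1489]
```

The board is rotating up with only about 1 N. I keep pushing.

>>> send_rows(steps="-1 0.0035 -0.0019 0 0 0 0;-1 0.0035 -0.0019 0 0 0 0;-1 0.0035 -0.0019 0 0 0 0;-1 0.0035 -0.0019 0 0 0 0;-1 0.0035 -0.0019 0 0 0 0")

```text
clock: 8.47
eef_pos: [0.5701, 0.0469, 0.0492]
tool_rot: [0.245, 0.97, 0.0, -0.0]
ft_force: [-0.8, -0.5, -0.1]
grip_width: -0.0002
grasp_force: 0.1
```

>>> send_rows(steps="-1 0.0018 -0.0009 0 0 0 0;-1 0.0018 -0.0009 0 0 0 0;-1 0.0018 -0.0009 0 0 0 0;-1 0.0018 -0.0009 0 0 0 0;-1 0.0018 -0.0009 0 0 0 0")

```text
clock: 8.88
eef_pos: [0.5787, 0.0426, 0.0493]
tool_rot: [0.245, 0.97, 0.0, -0.0]
ft_force: [0.3, 0.6, 0.0]
grip_width: -0.0001
grasp_force: 0.0
```

Run:
```python
from h import *
stat();board()
```

```text
8.8833 [0.5787 0.0426 0.0493] stand [-0.0135 -0.0008] tooly 61.65666716232262 z [-0.0007  0.0004 -1.    ] F [0.2849 0.6119 0.0341] w -0.00014045240892356163 0.0015179787852304116 q [ 0.0733  0.5007 -0.0185  1.0522  0.0004  0.568 ]
board y -0.08 29 x [-0.0279 -0.0003  0.0103] z [0.0926 0.1133 0.1507]
board y -0.03 8 x [-0.0317 -0.0149  0.0248] z [0.0528 0.0843 0.463 ]
board y 0.04 101 x [-0.0314  0.0033  0.0347] z [0.0537 0.114  0.1541]
```

>>> send_rows(steps="-1 0.0014 -0.0007 0 0 0 0;-1 0.0014 -0.0007 0 0 0 0;-1 0.0014 -0.0007 0 0 0 0;-1 0.0014 -0.0007 0 0 0 0;-1 0 0 0 0 0 0")

```text
clock: 9.35
eef_pos: [0.5843, 0.0398, 0.0493]
tool_rot: [0.245, 0.97, 0.0, -0.0]
ft_force: [-0.2, -0.9, -0.5]
grip_width: -0.0002
grasp_force: 0.0
```

>>> send_rows(steps="-1 0.0009 -0.0005 0 0 0 0;-1 0.0009 -0.0005 0 0 0 0;-1 0.0009 -0.0005 0 0 0 0;-1 0 0 0 0 0 0;-1 0 0 0 0 0 0")

```text
clock: 9.77
eef_pos: [0.5842, 0.0399, 0.0493]
tool_rot: [0.244, 0.97, 0.001, -0.003]
ft_force: [-7.3, 3.6, 5.4]
grip_width: 0.0
grasp_force: 4.1
```

Run:
```python
from h import *
stat();board()
```

```text
9.7667 [0.5842 0.0399 0.0493] stand [-0.0074 -0.0006] tooly 61.723637291982996 z [-0.0055  0.003  -1.    ] F [-7.2843  3.6313  5.3988] w 3.505835460805829e-05 4.113090299069881 q [0.0663 0.5137 0.0035 1.0659 0.0033 0.5598]
board y -0.08 34 x [-0.0216  0.0074  0.0192] z [0.1099 0.1141 0.1543]
board y -0.03 12 x [-0.0329 -0.0292  0.0148] z [0.0524 0.0555 0.1159]
board y 0.04 91 x [-0.0237  0.0084  0.0184] z [0.0554 0.1139 0.1481]
```

The contact force rises to 8 N with the finger face at x ≈ 3.6 mm, so the board is against the uprights. I retreat and check that it stays.

>>> send_rows(steps="-1 -0.0018 0.0009 0 0 0 0;-1 -0.0035 0.0019 0 0 0 0;-1 -0.0088 0.0047 0 0 0 0;-1 -0.0088 0.0047 0 0 0 0;-1 -0.0088 0.0047 0 0 0 0")

```text
clock: 10.23
eef_pos: [0.5548, 0.0554, 0.0492]
tool_rot: [0.245, 0.97, 0.0, -0.0]
ft_force: [-0.8, 0.4, 0.1]
grip_width: -0.0001
grasp_force: 0.0
```

>>> send_rows(steps="-1 -0.005 0.006 0.02 0 0 0;-1 -0.005 0.02 0.03 0 0 0;0.2 -0.005 0.035 0.035 0 0 0;0.2 -0.005 0.035 0.025 0 0 0;0.2 -0.005 0.035 0 0 0 0")

```text
clock: 10.65
eef_pos: [0.5341, 0.1812, 0.1589]
tool_rot: [0.246, 0.969, 0.003, 0.004]
ft_force: [1.5, 0.9, 0.7]
grip_width: 0.036
grasp_force: 0.0
```

Run:
```python
from h import *
stat();board()
o=get_obs(); t=np.deg2rad(144); q=R.from_quat([np.cos(t/2),np.sin(t/2),0,0])
print((q*R.from_quat(o["tool_rot"]).inv()).as_rotvec(), np.array([.4855,.3712])-o["eef_pos"][:2])
```

```text
10.65 [0.5341 0.1812 0.1589] stand [-0.1179  0.1006] tooly 61.559987850963005 z [ 0.0099  0.0037 -0.9999] F [1.4809 0.9441 0.6927] w 0.03595729973672793 0.0 q [0.3269 0.3775 0.0896 1.2724 0.0003 0.8233]
board y -0.08 63 x [-0.0008  0.0072  0.0177] z [0.11   0.114  0.1171]
board y -0.03 28 x [0.0029 0.0121 0.0198] z [0.1114 0.1131 0.1178]
board y 0.04 3 x [0.0025 0.003  0.0327] z [0.0568 0.1135 0.1153]
[-0.0075  0.0068 -0.1392] [-0.0464  0.1833]
```

The board stays upright on its own. Now I go to the keeper, open to about 64 mm.

>>> send_rows(steps="0.5 -0.0046 0.0183 0 0 0 -0.0139;0.5 -0.0046 0.0183 0 0 0 -0.0139;0.5 -0.0046 0.0183 0 0 0 -0.0139;0.5 -0.0046 0.0183 0 0 0 -0.0139;0.5 -0.0046 0.0183 0 0 0 -0.0139")

```text
clock: 11.12
eef_pos: [0.5073, 0.2715, 0.1523]
tool_rot: [0.279, 0.96, -0.0, -0.0]
ft_force: [-0.7, -0.0, 1.2]
grip_width: 0.0643
grasp_force: 0.0
```

>>> send_rows(steps="0.5 -0.0046 0.0183 0 0 0 -0.0139;0.5 -0.0046 0.0183 0 0 0 -0.0139;0.5 -0.0046 0.0183 0 0 0 -0.0139;0.5 -0.0046 0.0183 0 0 0 -0.0139;0.5 -0.0046 0.0183 0 0 0 -0.0139")

```text
clock: 11.53
eef_pos: [0.4844, 0.3629, 0.1522]
tool_rot: [0.312, 0.95, -0.0, -0.0]
ft_force: [0.0, -0.3, -0.4]
grip_width: 0.0638
grasp_force: 0.0
```

>>> send_rows(steps="0.5 0 0 0 0 0 0;0.5 0 0 0 0 0 0;0.5 0 0 0 0 0 0;0.5 0 0 0 0 0 0;0.5 0 0 0 0 0 0")

```text
clock: 11.95
eef_pos: [0.4854, 0.3613, 0.1527]
tool_rot: [0.312, 0.95, 0.0, -0.0]
ft_force: [-0.2, -0.6, 0.8]
grip_width: 0.0634
grasp_force: 0.0
```

```bash
cat >> h.py <<'E'
def wrist():
    o,c=cap("wrist"); z=c["range_z"]; T=c["T_tool_cam"];K=c["camera_matrix"]
    v,u=np.mgrid[:480,:640];P=np.stack([(u-K[0,2])/K[0,0]*z,(v-K[1,2])/K[1,1]*z,z],-1)@T[:3,:3].T+T[:3,3]
    M=R.from_quat(o["tool_rot"]).as_matrix(); W=P@M.T+o["eef_pos"]; W[z==0]=np.nan; P[z==0]=np.nan
    return o,c,P,W
E
python3 - <<'E'
from h import *
stat()
o,c,P,W=wrist(); f=c["frame"].astype(int)
red=(f[...,0]>90)&(f[...,1]<60)&(f[...,2]<60)&(np.linalg.norm(W[...,:2]-[.49,.37],axis=-1)<.06)
for t,a0,b0 in(("tab",.094,.106),("sh",.041,.049)):
    Q=W[red&(W[...,2]>a0)&(W[...,2]<b0)]
    print(t,len(Q),cv2.minAreaRect((Q[:,:2]*1000).astype(np.float32)),np.median(Q[:,2]) if len(Q) else 0)
d=(f.max(-1)<90)&(abs(P[...,1])<.07)&(abs(P[...,0])<.03)
print("finger furthest tool z",np.nanpercentile(P[d&(P[...,2]<.02)][:,2],[90,99,100]))
S=cloud(camera("side")); m=(np.linalg.norm(S[...,:2]-o["eef_pos"][:2],axis=-1)<.07)&(S[...,2]>.12)
print("side lowest finger",np.percentile(S[m][:,2],[0,1,3])-o["eef_pos"][2])
E
```

```text
11.95 [0.4854 0.3613 0.1527] stand [-0.2455  0.2368] tooly 53.622530893422514 z [-0.0006  0.0003 -1.    ] F [-0.157  -0.5565  0.8451] w 0.06336969224509179 0.0 q [0.6395 0.4723 0.2188 1.3176 0.0006 1.2745]
tab 697 ((486.7142639160156, 369.66326904296875), (29.23735809326172, 12.525653839111328), 55.64734649658203) 0.0998009517967083
sh 728 ((490.7092590332031, 366.9851379394531), (59.227970123291016, 21.98233985900879), 55.73101043701172) 0.0448492193557249
finger furthest tool z [-0.0784 -0.046  -0.0372]
side lowest finger [0.0385 0.0645 0.091 ]
```

The wrist camera refines the tab to (0.4867, 0.3697) at 55.7°, and the tips sit about 37 mm above the TCP at this opening. I align, descend and grip.

>>> send_rows(steps="0.5 0.0007 0.0042 0 0 0 0.018;0.5 0.0006 0.0042 0 0 0 0.018;0.5 0 0 -0.03 0 0 0;0.5 0 0 -0.03 0 0 0;0.5 0 0 -0.03 0 0 0")

```text
clock: 12.47
eef_pos: [0.4873, 0.3717, 0.0625]
tool_rot: [0.294, 0.956, 0.001, 0.0]
ft_force: [0.2, 0.8, 0.1]
grip_width: 0.064
grasp_force: 0.0
```

>>> send_rows(steps="0.5 0 0 -0.01 0 0 0;0.5 0 0 -0.01 0 0 0;0.5 0 0 -0.01 0 0 0;0.5 0 0 -0.008 0 0 0;0.5 0 0 0 0 0 0")

```text
clock: 12.88
eef_pos: [0.4863, 0.3706, 0.0238]
tool_rot: [0.294, 0.956, -0.0, -0.001]
ft_force: [-1.3, -0.1, -0.7]
grip_width: 0.0642
grasp_force: 0.0
```

>>> send_rows(steps="-1 0 0 0 0 0 0;-1 0 0 0 0 0 0;-1 0 0 0 0 0 0;-1 0 0 0 0 0 0;-1 0 0 0 0 0 0")

```text
clock: 13.3
eef_pos: [0.4873, 0.3713, 0.0259]
tool_rot: [0.294, 0.956, 0.001, 0.0]
ft_force: [-1.1, 0.6, 4.5]
grip_width: 0.0294
grasp_force: 59.1
```

>>> send_rows(steps="-1 0 0 0 0 0 0;-1 0 0 0 0 0 0;-1 0 0 0 0 0 0;-1 0 0 0 0 0 0;-1 0 0 0 0 0 0")

```text
clock: 13.72
eef_pos: [0.4872, 0.3713, 0.0259]
tool_rot: [0.294, 0.956, 0.001, 0.0]
ft_force: [0.3, -0.3, 5.8]
grip_width: 0.0289
grasp_force: 59.4
```

Run:
```python
from h import *
stat()
```

```text
13.7167 [0.4872 0.3713 0.0259] stand [-0.2486  0.2465] tooly 55.753509114720146 z [ 0.0012  0.002  -1.    ] F [ 0.2781 -0.263   5.7809] w 0.028911125101357883 59.40796136856079 q [0.6507 0.5788 0.0491 1.039  0.0008 1.2485]
```

Gripped: width 28.9 mm at 59 N. I lift, carry it over the gap turning +6.3°, then look.

>>> send_rows(steps="-1 0 0 0.03 0 0 0;-1 0 0 0.03 0 0 0;-1 0 0 0.03 0 0 0;-1 0 0 0.03 0 0 0;-1 0 0 0.03 0 0 0")

```text
clock: 14.13
eef_pos: [0.4859, 0.3702, 0.1753]
tool_rot: [0.294, 0.956, -0.001, -0.001]
ft_force: [0.6, 0.6, -0.9]
grip_width: 0.0292
grasp_force: 59.5
```

>>> send_rows(steps="-1 0.0091 -0.0328 0 0 0 0.011;-1 0.0091 -0.0328 0 0 0 0.011;-1 0.0091 -0.0328 0 0 0 0.011;-1 0.0091 -0.0328 0 0 0 0.011;-1 0.0091 -0.0328 0 0 0 0.011")

```text
clock: 14.55
eef_pos: [0.5316, 0.2051, 0.1741]
tool_rot: [0.268, 0.964, -0.0, -0.001]
ft_force: [0.1, 0.0, -1.9]
grip_width: 0.029
grasp_force: 59.7
```

>>> send_rows(steps="-1 0.0091 -0.0328 0 0 0 0.011;-1 0.0091 -0.0328 0 0 0 0.011;-1 0.0091 -0.0328 0 0 0 0.011;-1 0.0091 -0.0328 0 0 0 0.011;-1 0.0091 -0.0328 0 0 0 0.011")

```text
clock: 14.97
eef_pos: [0.5771, 0.041, 0.174]
tool_rot: [0.241, 0.97, -0.0, -0.001]
ft_force: [-0.0, 0.2, -1.4]
grip_width: 0.0294
grasp_force: 59.7
```

>>> send_rows(steps="-1 0 0 0 0 0 0;-1 0 0 0 0 0 0;-1 0 0 0 0 0 0;-1 0 0 0 0 0 0;-1 0 0 0 0 0 0")

```text
clock: 15.38
eef_pos: [0.5771, 0.0441, 0.1745]
tool_rot: [0.24, 0.971, 0.0, -0.001]
ft_force: [-0.3, 0.0, -1.3]
grip_width: 0.0291
grasp_force: 59.7
```

```bash
cat > look.py <<'E'
from h import *
stat()
o,c,P,W=wrist(); f=c["frame"].astype(int); s=st(W); z=W[...,2]
red=(f[...,0]>80)&(f[...,1]<60)&(f[...,2]<60)&(np.linalg.norm(s-st(o["eef_pos"]),axis=-1)<.07)
Q=np.c_[s[red],z[red]]; print("red",len(Q),"z",np.nanpercentile(Q[:,2],[1,50,99])-o["eef_pos"][2])
for b in np.arange(-.05,.09,.01):
    q=Q[(Q[:,2]-o["eef_pos"][2]>=b)&(Q[:,2]-o["eef_pos"][2]<b+.01)]
    if len(q)>10: print("  red dz",round(b,3),len(q),"x",np.percentile(q[:,0],[2,50,98]),"y",np.percentile(q[:,1],[2,98]))
yel=(f[...,0]>110)&(f[...,1]>80)&(f[...,2]<70)&(abs(s[...,0])<.08)&(abs(s[...,1])<.1)&(z>.11)&(z<.12)
Y=s[yel]; print("yellow top",len(Y))
for y0 in(-.07,-.05,.03,.05):
    q=Y[(Y[:,1]>y0)&(Y[:,1]<y0+.02)]
    if len(q)>5: print("   y",y0,"x",np.percentile(q[:,0],[2,50,98]))
w=(abs(z-.055)<.003)&(abs(s[...,0])<.08)&(abs(s[...,1])<.12)&(f[...,0]<200)&(f[...,0]>f[...,2]+15)
q=s[w]; print("rim",len(q))
for y0 in(-.08,-.06,-.04,.04,.06):
    r=q[(q[:,1]>y0)&(q[:,1]<y0+.02)&(q[:,0]<0)]
    if len(r)>10: print("   rear rim y",y0,"x",np.percentile(r[:,0],[1,99]))
print("rim y ends",np.percentile(q[:,1],[.5,99.5]))
cv2.imwrite("pics/w4.png",c["frame"][...,::-1])
E
python3 look.py
```

```text
15.3833 [0.5771 0.0441 0.1745] stand [-0.0156 -0.0003] tooly 62.172376840307514 z [-0.0011  0.0006 -1.    ] F [-0.33    0.0441 -1.315 ] w 0.029126285419505772 59.69590902328491 q [0.0758 0.4096 0.1786 1.3409 0.0006 0.5615]
red 8025 z [-0.1659 -0.1193  0.0749]
  red dz 0.01 557 x [-0.0213 -0.0186 -0.0122] y [-0.0304  0.0287]
  red dz 0.02 35 x [-0.0219 -0.02   -0.0141] y [-0.0301  0.0263]
  red dz 0.03 23 x [-0.0268 -0.026  -0.0256] y [-0.0217  0.0199]
  red dz 0.06 14 x [-0.0167 -0.0132 -0.0061] y [0.0151 0.0154]
  red dz 0.07 2388 x [-0.021  -0.0154 -0.0094] y [-0.0149  0.014 ]
yellow top 2142
   y -0.07 x [0.0044 0.0126 0.0214]
   y -0.05 x [0.0041 0.0101 0.021 ]
   y 0.03 x [0.0038 0.0108 0.0209]
   y 0.05 x [0.0046 0.0131 0.0217]
rim 5732
   rear rim y -0.08 x [-0.0401 -0.0223]
   rear rim y -0.06 x [-0.0401 -0.0222]
   rear rim y -0.04 x [-0.0401 -0.0224]
   rear rim y 0.04 x [-0.0402 -0.0227]
   rear rim y 0.06 x [-0.0403 -0.0228]
rim y ends [-0.0933  0.0919]
```

View pics/w4.png

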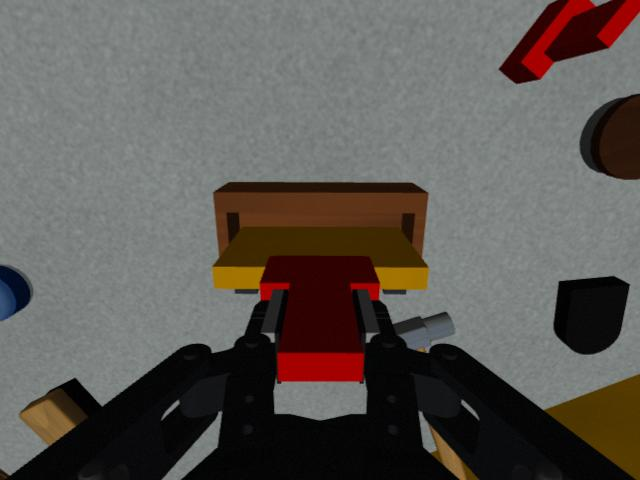

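The wrist view shows the keeper centred above the gap behind the upright board. The gap spans x −22.4 to 4.1 mm and the keeper body is centred at −10.2, so I shift +1 mm and lower it.

>>> send_rows(steps="-1 0.0009 -0.0005 -0.017 0 0 0;-1 0 0 -0.018 0 0 0;-1 0 0 -0.018 0 0 0;-1 0 0 -0.018 0 0 0;-1 0 0 -0.017 0 0 0")

```text
clock: 15.85
eef_pos: [0.5781, 0.0434, 0.0858]
tool_rot: [0.241, 0.971, 0.0, -0.0]
ft_force: [0.2, 0.9, -1.4]
grip_width: 0.0293
grasp_force: 59.7
```

>>> send_rows(steps="-1 0 0 -0.004 0 0 0;-1 0 0 -0.004 0 0 0;-1 0 0 -0.004 0 0 0;-1 0 0 -0.004 0 0 0;-1 0 0 0 0 0 0")

```text
clock: 16.27
eef_pos: [0.5786, 0.0424, 0.0708]
tool_rot: [0.241, 0.97, 0.0, -0.0]
ft_force: [-0.6, -1.0, -1.1]
grip_width: 0.0289
grasp_force: 59.8
```

```bash
python3 look.py | grep -v rim
```

```text
16.2667 [0.5786 0.0424 0.0708] stand [-0.0135 -0.0011] tooly 62.07136186490277 z [-0.0003  0.0004 -1.    ] F [-0.6357 -0.9792 -1.1062] w 0.02889041282783549 59.76246535778046 q [0.0729 0.4801 0.0089 1.0998 0.0005 0.5603]
red 7543 z [-0.0618 -0.0153  0.0748]
  red dz -0.02 3722 x [-0.0395 -0.031  -0.0223] y [-0.0672  0.0639]
  red dz 0.01 608 x [-0.0194 -0.0168 -0.0102] y [-0.0314  0.0279]
  red dz 0.02 29 x [-0.0199 -0.0184 -0.0106] y [-0.0304  0.0252]
  red dz 0.03 30 x [-0.0247 -0.0241 -0.023 ] y [-0.0225  0.0194]
  red dz 0.06 21 x [-0.0149 -0.0109 -0.0041] y [-0.0045  0.0146]
  red dz 0.07 2468 x [-0.0193 -0.0135 -0.0075] y [-0.0157  0.0131]
yellow top 995
   y -0.07 x [0.0042 0.0045 0.005 ]
   y 0.05 x [0.0036 0.0048 0.0066]
```

>>> send_rows(steps="-1 -0.0007 0.0004 -0.005 0 0 0;-1 0 0 -0.005 0 0 0;-1 0 0 -0.005 0 0 0;-1 0 0 -0.005 0 0 0;-1 0 0 -0.005 0 0 0")

```text
clock: 16.73
eef_pos: [0.5775, 0.0425, 0.045]
tool_rot: [0.242, 0.97, 0.0, -0.001]
ft_force: [0.2, -0.2, -0.8]
grip_width: 0.0291
grasp_force: 59.8
```

>>> send_rows(steps="-1 0 0 -0.003 0 0 0;-1 0 0 -0.003 0 0 0;-1 0 0 -0.002 0 0 0;-1 0 0 -0.002 0 0 0;-1 0 0 0 0 0 0")

```text
clock: 17.15
eef_pos: [0.5779, 0.0426, 0.036]
tool_rot: [0.241, 0.97, 0.0, -0.0]
ft_force: [-0.9, -0.7, -1.2]
grip_width: 0.0293
grasp_force: 59.8
```

```bash
python3 look.py | grep -v rim
```

```text
17.15 [0.5779 0.0426 0.036 ] stand [-0.0141 -0.0012] tooly 62.05054614607242 z [-0.0001  0.0004 -1.    ] F [-0.9123 -0.7145 -1.1792] w 0.029266928919611572 59.76494014263153 q [ 0.0733  0.512  -0.0381  1.0207  0.0004  0.5611]
red 4673 z [-0.027   0.0732  0.0751]
  red dz -0.03 331 x [-0.0008  0.0016  0.0041] y [0.0362 0.0667]
  red dz -0.02 14 x [0.0036 0.004  0.0041] y [-0.0395  0.0358]
  red dz 0.01 1638 x [-0.0392 -0.0236 -0.0115] y [-0.0688  0.0275]
  red dz 0.02 54 x [-0.04   -0.0204 -0.0132] y [-0.0683  0.0265]
  red dz 0.03 42 x [-0.0252 -0.0246 -0.0206] y [-0.0268  0.0233]
  red dz 0.06 17 x [-0.0158 -0.0104 -0.0073] y [-0.0172  0.0145]
  red dz 0.07 2559 x [-0.0199 -0.014  -0.0076] y [-0.0159  0.013 ]
yellow top 1357
   y -0.07 x [0.0199 0.0211 0.0225]
   y -0.05 x [0.0045 0.0153 0.0215]
   y 0.03 x [0.0051 0.0155 0.0216]
```

Almost home with no contact force yet. I press on gently.

>>> send_rows(steps="-1 0 0 -0.001 0 0 0;-1 0 0 -0.001 0 0 0;-1 0 0 0 0 0 0;-1 0 0 0 0 0 0;-1 0 0 0 0 0 0")

```text
clock: 17.62
eef_pos: [0.5781, 0.0425, 0.0359]
tool_rot: [0.242, 0.97, 0.0, 0.001]
ft_force: [-4.0, -1.5, 10.4]
grip_width: 0.0291
grasp_force: 61.2
```

>>> send_rows(steps="-1 0 0 -0.001 0 0 0;-1 0 0 -0.001 0 0 0;-1 0 0 0 0 0 0;-1 0 0 0 0 0 0;-1 0 0 0 0 0 0")

```text
clock: 18.03
eef_pos: [0.5783, 0.0424, 0.0359]
tool_rot: [0.242, 0.97, 0.0, 0.001]
ft_force: [-8.8, -1.5, 21.4]
grip_width: 0.0294
grasp_force: 62.4
```

It seats at the expected height against 21 N. I relax, release and rise.

>>> send_rows(steps="-1 0 0 0.002 0 0 0;-1 0 0 0.002 0 0 0;0.3 0 0 0 0 0 0;0.3 0 0 0 0 0 0;0.3 0 0 0 0 0 0")

```text
clock: 18.45
eef_pos: [0.5776, 0.0426, 0.0352]
tool_rot: [0.241, 0.97, 0.0, -0.001]
ft_force: [-0.3, 0.1, -0.8]
grip_width: 0.0557
grasp_force: 0.0
```

>>> send_rows(steps="0.3 0 0 0 0 0 0;0.3 0 0 0.01 0 0 0;0.3 0 0 0.02 0 0 0;0.3 0 0 0.03 0 0 0;0.3 0 0 0.03 0 0 0")

```text
clock: 18.87
eef_pos: [0.5767, 0.0426, 0.1262]
tool_rot: [0.241, 0.97, -0.0, -0.002]
ft_force: [0.9, -0.5, 0.4]
grip_width: 0.0556
grasp_force: 0.0
```

>>> send_rows(steps="0.3 0 0 0.03 0 0 0;0.3 -0.01 0 0.03 0 0 0;0.3 -0.03 0.01 0 0 0 0;0.3 -0.03 0.01 0 0 0 0;0.3 0 0 0 0 0 0")

```text
clock: 19.28
eef_pos: [0.5019, 0.0635, 0.1862]
tool_rot: [0.241, 0.971, -0.0, -0.003]
ft_force: [-0.6, 0.2, -0.4]
grip_width: 0.0553
grasp_force: 0.0
```

Run:
```python
from h import *
stat()
o,c,P,W=wrist(); f=c["frame"].astype(int); s=st(W); z=W[...,2]
n=(abs(s[...,0])<.06)&(abs(s[...,1])<.1)
red=n&(f[...,0]>70)&(f[...,1]<50)&(f[...,2]<50)&(f[...,0]>2.2*f[...,1])
for t,a0,b0 in(("tab",.1,.118),("shoulder",.05,.068)):
    q=np.c_[s,z][red&(z>a0)&(z<b0)&(s[...,0]>-.0215)&(abs(s[...,1])<.04)]; 
    if len(q): print(t,len(q),"x",np.percentile(q[:,0],[2,50,98]),"y",np.percentile(q[:,1],[2,98]),"z",np.percentile(q[:,2],[5,50,95]))
q=np.c_[s,z][n&(s[...,0]<-.026)&(s[...,0]>-.037)]; print("rim z",np.nanmedian(q[:,2]))
yel=n&(f[...,0]>110)&(f[...,1]>80)&(f[...,2]<70)&(z>.1)
q=np.c_[s,z][yel]; print("board",len(q),"x",np.percentile(q[:,0],[2,98]),"z",np.percentile(q[:,2],[5,95]))
cv2.imwrite("pics/w5.png",c["frame"][...,::-1])
```

```text
19.2833 [0.5019 0.0635 0.1862] stand [-0.0912 -0.0185] tooly 62.15605740494403 z [-0.0056  0.0008 -1.    ] F [-0.5607  0.1865 -0.3798] w 0.05532717438683175 0.0 q [0.1249 0.2629 0.0001 1.3134 0.0015 0.6108]Traceback (most recent call last):
  File "<stdin>", line 7, in <module>
    res = self.concatenate(tuple(objs), axis=axis)
ValueError: all the input arrays must have same number of dimensions, but the array at index 0 has 3 dimension(s) and the array at index 1 has 2 dimension(s)
```

Run:
```python
from h import *
stat()
def rep(W,f,t):
    s=st(W); z=W[...,2]; A=np.dstack([s,z]); n=(abs(s[...,0])<.06)&(abs(s[...,1])<.1)
    red=n&(f[...,0]>70)&(f[...,1]<60)&(f[...,2]<60)&(f[...,0]>2.2*f[...,1])
    for k,a0,b0 in(("tab",.1,.118),("shoulder",.048,.068)):
        q=A[red&(z>a0)&(z<b0)&(s[...,0]>-.0215)&(abs(s[...,1])<.04)]
        if len(q): print(t,k,len(q),"x",np.percentile(q[:,0],[2,50,98]),"y",np.percentile(q[:,1],[2,98]),"z",np.percentile(q[:,2],[5,50,95]))
    q=A[n&(s[...,0]<-.026)&(s[...,0]>-.037)]; print("rim z",np.nanmedian(q[:,2]))
    q=A[n&(f[...,0]>110)&(f[...,1]>80)&(f[...,2]<70)&(z>.1)]
    if len(q): print("board",len(q),"x",np.percentile(q[:,0],[2,98]),"z",np.percentile(q[:,2],[5,95]))
o,c,P,W=wrist(); rep(W,c["frame"].astype(int),"wrist")
c=camera("side"); rep(cloud(c),c["frame"].astype(int),"side")
im=cv2.resize(c["frame"][150:310,200:400,::-1],None,fx=2,fy=2)
o,c,P,W=wrist(); cv2.imwrite("pics/f.png",np.hstack([im,cv2.resize(c["frame"][...,::-1],(400,320))]))
```

```text
19.3333 [0.5049 0.0631 0.1865] stand [-0.0883 -0.0174] tooly 62.144310305795365 z [-0.0019  0.0004 -1.    ] F [ 0.3374 -0.7058  0.2433] w 0.055607168922781516 0.0 q [0.1239 0.2656 0.0043 1.3114 0.0007 0.6101]
wrist tab 494 x [-0.02   -0.0142 -0.0077] y [-0.0166  0.0125] z [0.1085 0.1097 0.1107]
wrist shoulder 596 x [-0.0199 -0.0095  0.0038] y [-0.0314  0.0274] z [0.0533 0.0546 0.056 ]
rim z 0.0547253215616986
board 2316 x [0.0044 0.0217] z [0.1137 0.1157]
side tab 58 x [-0.0214 -0.0165 -0.0085] y [-0.0144  0.0155] z [0.102  0.108  0.1113]
side shoulder 102 x [-0.0211 -0.0141  0.0031] y [-0.0299  0.0294] z [0.0507 0.055  0.0653]
rim z 0.05374690953665018
board 327 x [0.0007 0.0202] z [0.1102 0.1162]
```

View pics/f.png

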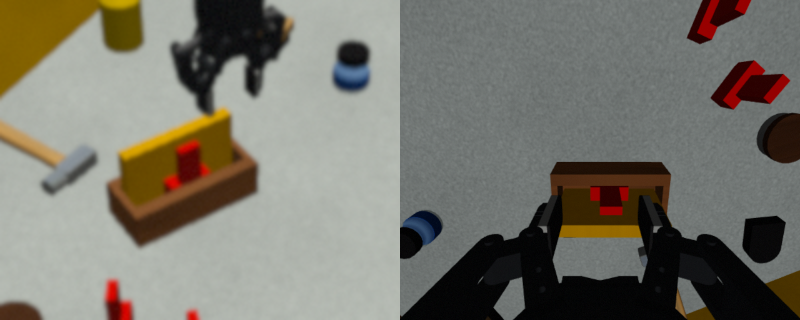

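The picture shows the board upright (left half, 120–232, 110–200) with the keeper behind it near (188,170). Its shoulders measure 0.0546 m against the rim's 0.0547 m, the tab top is at 0.110 m, and the gripper is clear. I hand the job in.

```bash
python3 -c "from workcell import *; print(job_done())"
```

```text
the job is handed in; nothing more can be done
None
```

The board stands upright against the uprights, and the keeper is pressed home behind it with its shoulders level with the rim; the job was handed in at about 19 s, and the jar, brush and tin were not touched.

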